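# Shunt the drying-tray tiles and lay the grating drum in its forks

### The job

In the grey drying tray, slide the three beech tiles about, one into the empty cell at a time and without lifting any out of the tray, until the two forked tiles stand side by side in the row away from the spout, the tile with the square post is in the row on the spout side, and the cell that the spout drains is left empty. Then pick the steel grating drum off its cork rest and lower its axle into both forks until both ends are fully down, and let go; do not drop the drum, and leave the mug, funnel and pusher where they are.

Things in the scene. Friction and masses are not known exactly. Their poses are not given: they have to be found in the camera images.
- tray: grey plastic tray, fixed, 158 mm square outside, 142 inside, walls 18 mm high, inner floor at z = 6 mm. Origin: centre of underside, z up. 2 x 2 cells centred at x, y = +/-35.5 mm; three hold a loose tile (4 mm total play across two tiles), the one at -x,+y is empty at the start. The spout-side row is at -x; the row away from the spout is at +x, its two cells side by side along y
- drain_cell (a point): middle of the cell that must end empty, on the tray floor (z = 6 mm): either the -x,+y or the -x,-y cell. A slotted steel grate 46 mm square lies flush in its floor, and in line with it a steel spout 26 mm wide, 15 mm high sticks out 28 mm from the tray's -x wall; the other cell has only a small black plug on the wall outside
- fork_a: beech tile 69 x 69 x 14 mm, rounded corners, 140 g; one of two alike. Origin: centre of underside, axes parallel to the tray's. At its centre an upright fork, 34 mm along x, 14 mm thick along y (grip here), top at z = 64 mm: solid to z = 38, above it a slot open upward, through along y, 11 mm wide, flat bottom at 38, flaring from 51 to about 21 mm wide at the top
- fork_b: beech tile 69 x 69 x 14 mm, rounded corners, 140 g; one of two alike. Origin: centre of underside, axes parallel to the tray's. At its centre an upright fork, 34 mm along x, 14 mm thick along y (grip here), top at z = 64 mm: solid to z = 38, above it a slot open upward, through along y, 11 mm wide, flat bottom at 38, flaring from 51 to about 21 mm wide at the top
- post_tile: beech tile 69 x 69 x 14 mm, rounded corners, 140 g, with an upright square post 26 x 26 mm at its centre (grip here), top at z = 58 mm. Origin: centre of underside, axes parallel to the tray's
- drum: steel grating drum, 44 mm diameter, 44 mm long, on an axle 8 mm thick and 116 mm long that sticks out 36 mm at each end; about 250 g. Origin: drum centre, on the axis; y along the axle, ends alike; x and z may point anywhere. Axis 26 mm above the counter on the rest at the start, 48 mm when fully down in the forks
- axle_end_1 (a point): point on the axle's centre line 56 mm from the drum's centre, towards +y of the drum
- axle_end_2 (a point): the same towards -y of the drum
- rest: cork rest under the drum, fixed, 38 x 40 mm, 4 mm thick, two ridges to 7.4 mm high that stop it rolling; origin: centre of underside. The axle lies along its y within 6 degrees. It is left or right of the tray, the mug on the other side
- mug: white ceramic mug, 76 mm diameter, 88 mm high, handle at its +y; origin: centre of its underside. Leave alone
- funnel: aluminium funnel standing mouth down, 92 mm diameter, 85 mm high; origin: centre of its underside. Leave alone
- pusher: hollow grey plastic food pusher standing upright, 66 mm diameter at its rim, 80 mm high; origin: centre of its underside. Leave alone
Things that resemble listed ones, but are neither listed nor needed, are in the scene too. Of the things that look like the drum, take the one that is farthest to the robot's left at the start. What is meant by the part that bears drain_cell is not purple, and is the smaller of those in its own colour.

How it is judged (in metres and radians):
On the way:
1. the tiles are in order: both forked tiles flat in the row away from the spout, the post tile in the spout-side row, the drain cell empty (z of each of fork_a, fork_b, post_tile in the frame of tray below 0.009 m and x of each of fork_a, fork_b in the frame of tray above 0.029 m and horizontal distance between fork_a and fork_b above 0.064 m and x of post_tile in the frame of tray below -0.029 m and horizontal distance between post_tile and drain_cell above 0.062 m), for 0.2 s.
At the end, for the whole second after the job is handed in: Tiles flat in the tray, forked ones in the +x row, post tile in the -x row (within 6 mm of cell centres), drain cell empty; drum released, at rest, centred within 12 mm, both axle ends 45 to 50.5 mm above the tray's underside (48 is fully down) at tray x 26 to 45 mm (all of step 1 and z of axle_end_1 in the frame of tray between 0.045 and 0.0505 m and x of axle_end_1 in the frame of tray between 0.026 and 0.045 m and z of axle_end_2 in the frame of tray between 0.045 and 0.0505 m and x of axle_end_2 in the frame of tray between 0.026 and 0.045 m and y of drum in the frame of tray between -0.012 and 0.012 m and linear speed of drum below 0.02 m/s); the robot touches nothing.
It fails at once if a tile is lifted more than 12 mm off the tray's floor (z of any of fork_a, fork_b, post_tile in the frame of tray above 0.018 m).
It fails at once if the drum is dropped (falls free by more than about 12 mm) (contact force between the fingers and drum below 0.05 N and linear speed of drum above 0.5 m/s).
It fails at once if the mug, funnel or pusher is moved more than 15 mm (distance of any of mug, funnel, pusher from where it was at the start of the episode above 0.015 m).
It also fails if it takes over 72 s, if anything falls off the work surface, if the arm or the gripper's body presses on something with over 40 N, if the wrist force passes 120 N, or if a joint passes its speed limit or range.

### The arm

A 6-joint arm with a two-finger parallel gripper is mounted at the origin on the work surface. World frame = base frame: x ahead of the robot, y to its left, z up, the work surface at z = 0. Lengths are in m, angles in degrees, forces in N, time in s.
With the tool pointing down it reaches from about 0.3 to 1 m from the base axis. Payload 5.1 kg.
Tool frame: the origin (TCP) lies midway between the tips of the shut fingers; the grasp point (between the pads) lies 19 mm behind it; z points along the fingers, y is the direction in which the jaws open and shut (so a half turn about z gives the same grasp; the last joint's range is limited). The gripper opens to 95 mm and grips with 3 to 60 N. Pads are 20 mm wide; open, the fingers measure 119 mm over their backs; the gripper's body (75 mm by 180 mm) begins 59 mm behind the grasp point.
Start: joints at [68.663, 7.093, 94.555, -0, 78.352, -4.733], TCP at [0.186, 0.623, 0.215] pointing down, gripper open.
Joint ranges: [-149.61, 149.61], [-58.7, 133.49], [1.44, 155.28], [-77.14, 257.14], [18.33, 153.61], [-166.67, 166.67]. Speed limits (degrees/s): [147.25, 147.25, 180, 180, 180, 180].

### API

Orientations are given as [roll, pitch, yaw] about the fixed x, y, z axes, in that order (R = Rz(yaw) Ry(pitch) Rx(roll)).
In Python, from bench import env, optics gives the robot as it stands.
- The arm moves only by the tool servo_tool, never from a script. Its argument "plan" is a list of rows, each a list of 2 entries, a list of its own where there are three numbers: the shift along the tool's x, y, z in mm, then the turn, a rotation vector about the tool's x, y, z in degrees. In form: [[[x, y, z], [rx, ry, rz]], ...]. A call has 1 to 8 rows; each row is the pose to reach, as a shift and turn from the pose commanded when the call began, along the tool's axes at that moment; what a row does not reach only later rows make up. A row lasts 1/12 s, in which the tool goes at most 41.7 mm and 7.16 degrees, less where a joint would pass 70% of its speed; a pose out of reach is approached as far as the arm can. A call with a gripper value outside its range is refused whole. "fingers" is the finger opening in mm, from 0 to 95.1, set as the call begins (left out, the last holds). The fingers move at their own pace and stop on an object; "force" is the grip in N (left out, the last holds). Time passes only in rows, so rows that repeat a pose let the fingers close. It gives the time, the measured TCP pose, the force and the opening at its end, in the units of the state.
- env.observe(): the state, without advancing time (a new reading comes with each control period).
- optics.snapshot(name): name is "scene" or "side" or "wrist"; returns a dict with "img" (400x640x3 uint8, blue, green, red), "intrinsics" (3x3 intrinsics, pixels), "distortion" ([k1, k2, p1, p2, k3] as OpenCV has them; the pictures are not rectified), "origin" and "attitude" of the camera in the world; the wrist camera has in their place "tool_from_camera" (4x4, takes a point from camera to tool coordinates, whose origin is the TCP and whose axes are the flange's). Camera axes: x right, y up, looking along -z (the intrinsics and any distortion apply to the point x, -y, -z); pixel columns grow to the right and rows downward; lengths in m; the calibration is good to about 2 mm. A picture is of the moment at which its call begins: read the wrist's pose just before it. There is no depth.
- env.job_done(): hands the job in, once; it reports no verdict.
The state is a dict: "time_s": time; "q": joint angles; "qvel": joint speeds; "tau": joint torques, N m; "tcp_pos": TCP position; "orientation": TCP orientation; "wrist_force": force on the tool from outside, world axes, zero at the start; "torque": the same for the moment, N m; "gripper_width": finger opening in m.
Only numpy, scipy, OpenCV 4.12 (cv2) and the standard library are available. Lean on these libraries where they do the work, as an engineer would, in place of code of your own. Each camera call takes 0.05 s, during which the arm holds its last target.

## Working session

There is one attempt and no reset: what is moved stays moved. The work goes in short steps, Python scripts to look and compute and a tool call to move; the robot and the scene stay as the last step left them, time stands still between calls to the robot, and variables do not carry over. Pictures are saved under pics/ and viewed, and the job is handed in when it is done.

Besides the shell and the picture viewer there is one more tool, called after "Call:" as name([rows], argument=value, ...), one row to a line, values as JSON. servo_tool: Moves the arm, as the interface text tells. Its arguments: {"type":"object","properties":{"plan":{"type":"array","items":{"type":"array"}},"fingers":{"type":"number"},"force":{"type":"number"}},"required":["plan"]}

```bash
ls; mkdir -p pics; python3 - <<'E'
from bench import env, optics
import cv2
for n in ["scene","side","wrist"]:
    s=optics.snapshot(n); cv2.imwrite(f"pics/{n}0.png",s["img"])
    print(n,{k:v for k,v in s.items() if k!="img"})
print(env.observe())
E
```

```text
pics
scene {'intrinsics': array([[409.73852767,   0.        , 315.51016443],
       [  0.        , 409.73852767, 195.43032476],
       [  0.        ,   0.        ,   1.        ]]), 'distortion': array([0.0091861, 0.       , 0.       , 0.       , 0.       ]), 'origin': array([1.18728673, 0.18235574, 0.73856661]), 'attitude': array([ 44.58596154,   0.87368832, 106.0665139 ])}
side {'intrinsics': array([[389.03222275,   0.        , 323.42259544],
       [  0.        , 389.03222275, 199.2948871 ],
       [  0.        ,   0.        ,   1.        ]]), 'distortion': array([0.02590231, 0.        , 0.        , 0.        , 0.        ]), 'origin': array([0.22710642, 0.49773505, 0.53103569]), 'attitude': array([  50.33885115,    0.55423701, -147.84896983])}
wrist {'intrinsics': array([[324.62367521,   0.        , 321.3737462 ],
       [  0.        , 324.62367521, 199.55014211],
       [  0.        ,   0.        ,   1.        ]]), 'distortion': array([-0.03732714,  0.        ,  0.        ,  0.        ,  0.        ]), 'tool_from_camera': array([[ 6.44794821e-04,  9.56982024e-01,  2.90146497e-01,
 
[... 235 characters left out ...]
,  0.00000000e+00,
         1.00000000e+00]])}
{'time_s': 0.15, 'q': array([ 6.86636891e+01,  7.12518165e+00,  9.46152189e+01,  2.08034267e-04,
        7.83511320e+01, -4.73070483e+00]), 'qvel': array([ 0.07299463, -0.1334758 , -0.18015478, -0.03005056, -0.04432875,
       -0.02170767]), 'tau': array([ 7.70895367e-04, -4.18191862e+01, -3.60471010e+01,  7.74875376e-02,
        4.69756743e-02, -1.27365461e-04]), 'tcp_pos': array([0.18558526, 0.62243138, 0.21367556]), 'orientation': array([-1.79908796e+02, -7.75191338e-03,  1.63394346e+02]), 'wrist_force': array([0.4797055 , 0.46782316, 0.27148505]), 'torque': array([ 0.00670497, -0.00598644, -0.00888273]), 'gripper_width': 0.09503731014917874}
```

View pics/scene0.png

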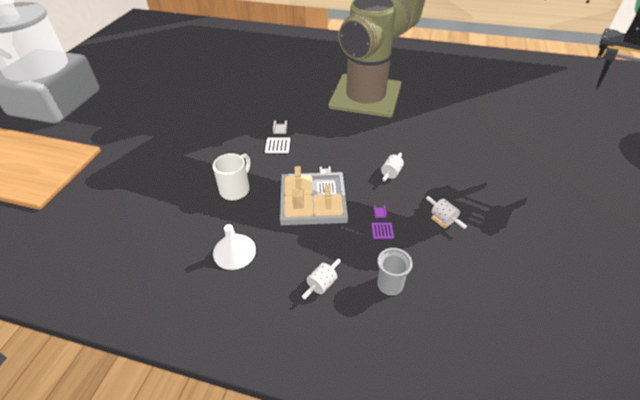

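View pics/side0.png

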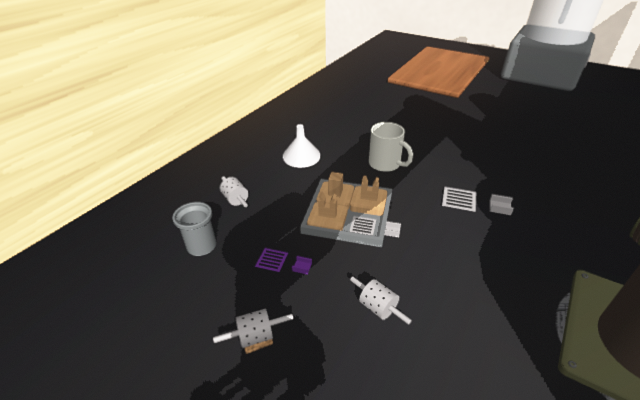

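View pics/wrist0.png

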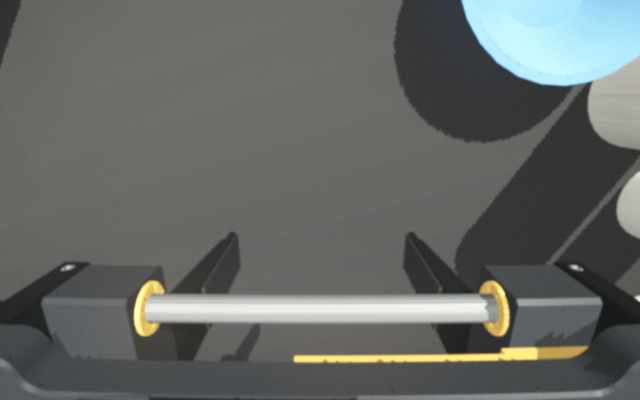

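```bash
cat > h.py <<'E'
import numpy as np, cv2
from scipy.spatial.transform import Rotation as R
from bench import env, optics
def snap(n):
    o=env.observe(); s=optics.snapshot(n)
    if n=="wrist":
        T=np.eye(4); T[:3,:3]=R.from_euler('xyz',o["orientation"],degrees=True).as_matrix(); T[:3,3]=o["tcp_pos"]
        T=T@s["tool_from_camera"]
    else:
        T=np.eye(4); T[:3,:3]=R.from_euler('xyz',s["attitude"],degrees=True).as_matrix(); T[:3,3]=s["origin"]
    return dict(img=s["img"],K=s["intrinsics"],d=np.array(s["distortion"]),T=T)
def ray(s,px):
    u=cv2.undistortPoints(np.array(px,float).reshape(-1,1,2),s["K"],s["d"]).reshape(-1,2)
    v=np.c_[u[:,0],-u[:,1],-np.ones(len(u))]@s["T"][:3,:3].T
    return s["T"][:3,3],v
def onz(s,px,z):
    o,v=ray(s,px); t=(z-o[2])/v[:,2]; return o+t[:,None]*v
def proj(s,P):
    P=np.atleast_2d(P); Ti=np.linalg.inv(s["T"]); c=P@Ti[:3,:3].T+Ti[:3,3]; c=c*[1,-1,-1]
    return cv2.projectPoints(c.reshape(-1,1,3),np.zeros(3),np.zeros(3),s["K"],s["d"])[0].reshape(-1,2)
def crop(s,x0,y0,x1,y1,f,name):
    cv2.imwrite("pics/"+name,cv2.resize(s["img"][y0:y1,x0:x1],None,fx=f,fy=f,interpolation=cv2.INTER_CUBIC))
E
python3 - <<'E'
from h import *
s=snap("scene"); crop(s,200,110,360,230,5,"sc1.png")
crop(s,360,140,500,245,5,"sc2.png")
s=snap("side"); crop(s,280,110,440,250,4,"sd1.png")
crop(s,195,280,325,370,5,"sd2.png")
E
```

```text
(no output)
```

View pics/sc1.png

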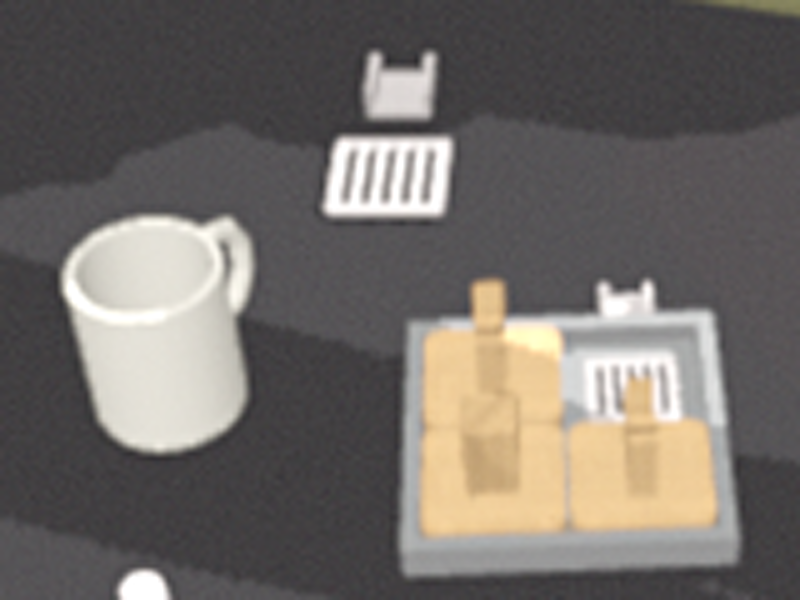

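View pics/sc2.png

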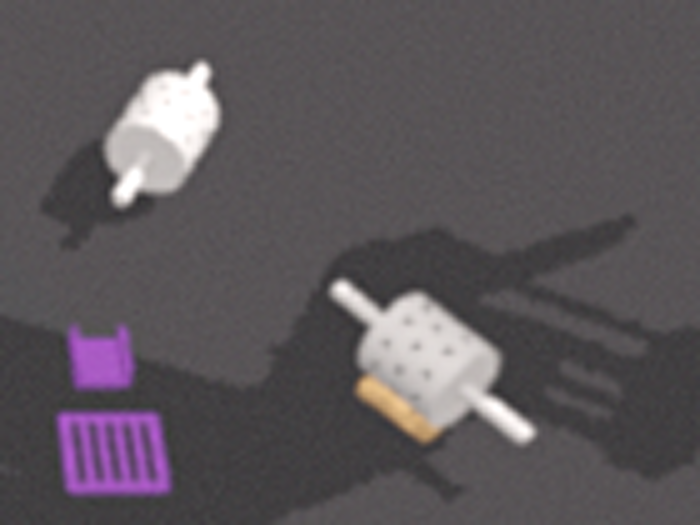

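View pics/sd1.png

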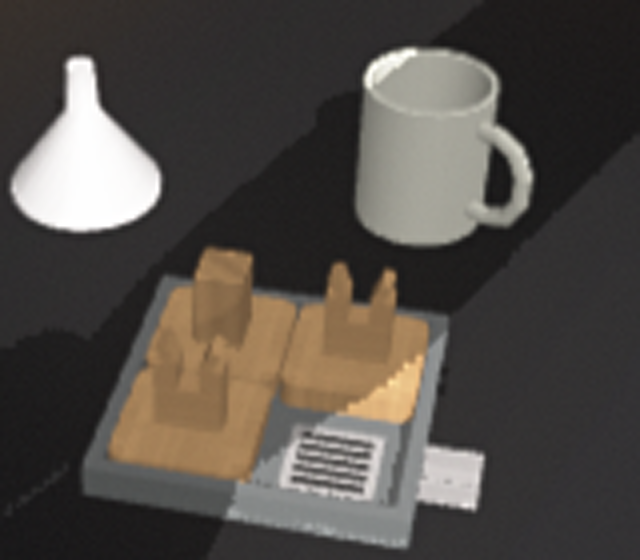

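View pics/sd2.png

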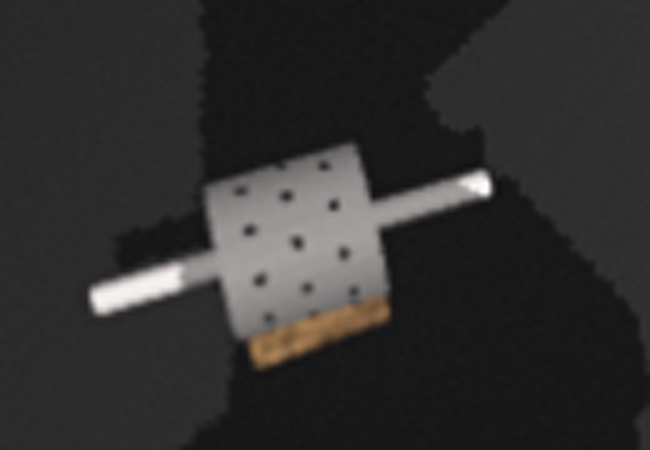

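```bash
python3 - <<'E'
from h import *
sc=snap("scene"); sd=snap("side")
a=np.array([(408,318),(715,311),(742,548),(402,550)])/5+[200,110]
b=np.array([(163,275),(449,318),(410,525),(84,470)])/4+[280,110]
for z in (.018,.024):
  for s,p in((sc,a),(sd,b)):
    P=onz(s,p,z); print(z,P[:,:2].round(4).tolist(),P.mean(0).round(4),[np.linalg.norm(P[i]-P[i-1]).round(4) for i in range(4)])
    for i in range(4):
        d=P[i]-P[i-1]; print(np.degrees(np.arctan2(d[1],d[0])).round(1),end=' ')
    print()
# drum axle ends
e=np.array([(340,288),(527,433)])/5+[360,140]; f=np.array([(100,300),(482,186)])/5+[195,280]
for s,p in((sc,e),(sd,f)):
    P=onz(s,p,.026); d=P[1]-P[0]; print(P.round(4).tolist(),P.mean(0).round(4),np.linalg.norm(d),np.degrees(np.arctan2(d[1],d[0])))
# mug, funnel, pusher approx
print(onz(sc,[[232,195],[234,260],[391,288]],0.0))
E
```

```text
0.018 [[0.4541, -0.1324], [0.4071, 0.0209], [0.5636, 0.0711], [0.6067, -0.0816]] [ 0.5079 -0.0305  0.018 ] [np.float64(0.1608), np.float64(0.1604), np.float64(0.1644), np.float64(0.1587)]
-161.6 107.0 17.8 -74.3 
0.018 [[0.6035, -0.0806], [0.4533, -0.1275], [0.405, 0.0217], [0.5523, 0.0698]] [ 0.5035 -0.0292  0.018 ] [np.float64(0.1589), np.float64(0.1573), np.float64(0.1568), np.float64(0.155)]
-71.2 -162.7 108.0 18.1 
0.024 [[0.4602, -0.1298], [0.4136, 0.0223], [0.5688, 0.072], [0.6115, -0.0794]] [ 0.5135 -0.0287  0.024 ] [np.float64(0.1595), np.float64(0.159), np.float64(0.163), np.float64(0.1573)]
-161.6 107.0 17.8 -74.3 
0.024 [[0.5991, -0.0739], [0.4507, -0.1202], [0.4029, 0.0272], [0.5485, 0.0748]] [ 0.5003 -0.023   0.024 ] [np.float64(0.1571), np.float64(0.1554), np.float64(0.1549), np.float64(0.1532)]
-71.2 -162.7 108.0 18.1 
[[0.4511, 0.2416, 0.026], [0.5215, 0.3307, 0.026]] [0.4863 0.2862 0.026 ] 0.11350064792857283 51.71529041036483
[[0.5203, 0.3288, 0.026], [0.4498, 0.2422, 0.026]] [0.485  0.2855 0.026 ] 0.11168826397021403 -129.13620879071064
[[ 0.54504471 -0.23544326  0.        ]
 [ 0.72927087 -0.14772998  0.        ]
 [ 0.70752421  0.19448886  0.        ]]
```

```bash
cat >> h.py <<'E'
TC=np.array([0.506,-0.030]); TY=17.3
def tw(x,y,c=None,yaw=None):
    c=TC if c is None else c; a=np.radians(TY if yaw is None else yaw)
    return c+np.array([[np.cos(a),-np.sin(a)],[np.sin(a),np.cos(a)]])@[x,y]
def go(x,y,z,yaw):
    o=env.observe(); A=R.from_euler('xyz',o["orientation"],degrees=True); B=R.from_euler('xyz',[180,0,yaw],degrees=True)
    print("now",o["tcp_pos"].round(4),o["orientation"].round(2),"t",o["time_s"])
    print("shift mm",(A.inv().apply(np.array([x,y,z])-o["tcp_pos"])*1000).round(1),"turn",(A.inv()*B).as_rotvec(degrees=True).round(2))
E
python3 - <<'E'
from h import *
go(*tw(-20,0),.18,17.3)
E
```

```text
now [0.1857 0.6228 0.2144] [-179.97   -0.    163.4 ] t 0.35
shift mm [ 16106.1 -11689.9     40.2] turn [-1.000e-02  3.000e-02  1.461e+02]
```

```bash
sed -i 's/@\[x,y\]/@(np.array([x,y])\/1000)/' h.py
python3 - <<'E'
from h import *
go(*tw(-20,0),.18,17.3)
E
```

```text
now [0.1857 0.6228 0.2144] [-179.97   -0.    163.4 ] t 0.35
shift mm [-476.8 -545.2   34.6] turn [-1.000e-02  3.000e-02  1.461e+02]
```

Call:
servo_tool([
  [[-160,-180,0],[0,0,57]],
  [[-160,-180,0],[0,0,57]],
  [[-160,-180,0],[0,0,57]],
  [[-160,-180,0],[0,0,57]],
  [[-160,-180,0],[0,0,57]],
  [[-160,-180,0],[0,0,57]],
  [[-160,-180,0],[0,0,57]],
  [[-160,-180,0],[0,0,57]],
])

```text
time_s: 1.02
tcp_pos: [0.2885, 0.4031, 0.2149]
orientation: [180.0, -0.0, 105.9]
wrist_force: [0.5, 0.0, -0.3]
gripper_width: 0.0952
```

```bash
python3 - <<'E'
from h import *
go(*tw(-20,0),.18,17.3); print(env.observe()["q"].round(1))
E
```

```text
now [0.2885 0.4031 0.2149] [ 1.7996e+02 -3.0000e-02  1.0585e+02] t 1.0167
shift mm [-476.5   70.8   34.8] turn [ 2.000e-02 -5.000e-02  8.855e+01]
[ 48.2 -13.  113.8  -0.   79.1  32.3]
```

Call:
servo_tool([
  [[-300,45,20],[0,0,55]],
  [[-300,45,20],[0,0,55]],
  [[-300,45,20],[0,0,55]],
  [[-300,45,20],[0,0,55]],
  [[-300,45,20],[0,0,55]],
  [[-300,45,20],[0,0,55]],
  [[-300,45,20],[0,0,55]],
  [[-300,45,20],[0,0,55]],
])

```text
time_s: 1.68
tcp_pos: [0.4168, 0.1254, 0.1946]
orientation: [179.9, 0.0, 50.8]
wrist_force: [0.5, 0.6, -0.0]
gripper_width: 0.0953
```

```bash
python3 - <<'E'
from h import *
go(*tw(-20,0),.18,17.3); print(env.observe()["q"].round(1))
E
```

```text
now [0.4168 0.1254 0.1946] [1.799e+02 4.000e-02 5.080e+01] t 1.6833
shift mm [-80.7 156.3  14.9] turn [1.10e-01 1.00e-02 3.35e+01]
[ 9.70e+00 -2.10e+01  1.22e+02 -1.00e-01  7.89e+01  4.90e+01]
```

Call:
servo_tool([
  [[-80.7,156.3,15],[0,0,33.5]],
  [[-80.7,156.3,15],[0,0,33.5]],
  [[-80.7,156.3,15],[0,0,33.5]],
  [[-80.7,156.3,15],[0,0,33.5]],
  [[-80.7,156.3,15],[0,0,33.5]],
  [[-80.7,156.3,15],[0,0,33.5]],
  [[-80.7,156.3,15],[0,0,33.5]],
], fingers=40)

```text
time_s: 2.27
tcp_pos: [0.4872, -0.0314, 0.1795]
orientation: [-180.0, 0.0, 17.9]
wrist_force: [-0.0, 0.2, 0.2]
gripper_width: 0.0539
```

```bash
python3 - <<'E'
from h import *
s=snap("wrist"); cv2.imwrite("pics/w1.png",s["img"])
go(*tw(-20,0),.18,17.3)
E
```

```text
now [ 0.487  -0.0306  0.1796] [-1.7997e+02  1.0000e-02  1.8000e+01] t 2.3167
shift mm [-1.8  5.  -0.4] turn [-0.03  0.01  0.7 ]
```

View pics/w1.png

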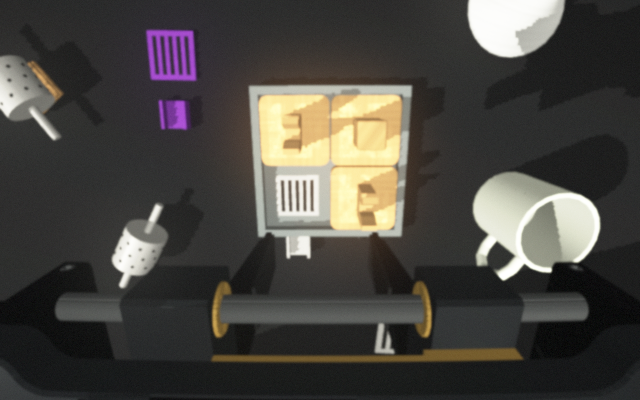

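```bash
python3 - <<'E'
from h import *
s=snap("wrist"); crop(s,235,70,425,250,4,"w1c.png")
E
```

```text
(no output)
```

View pics/w1c.png

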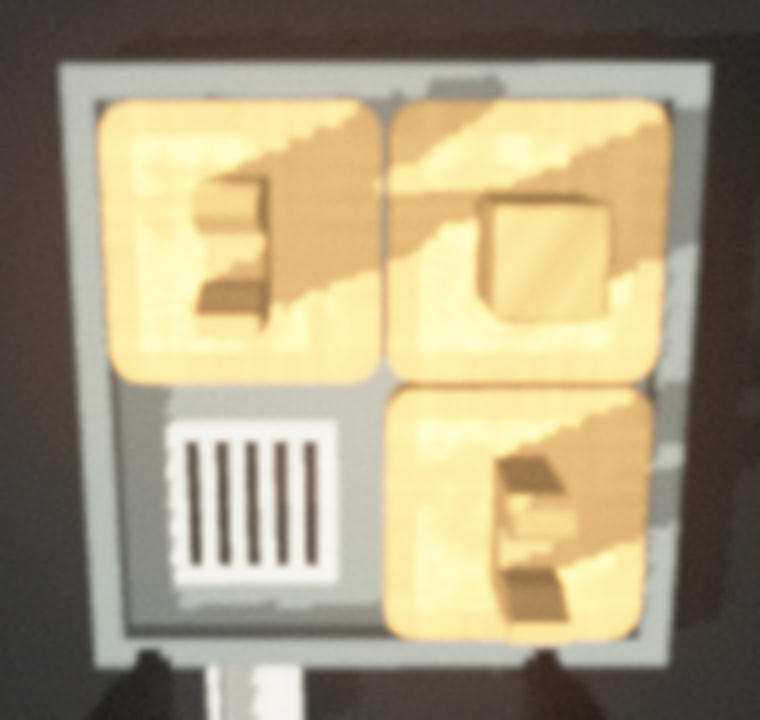

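```bash
python3 - <<'E'
from h import *
s=snap("wrist"); 
f=lambda p:np.array(p)/4+[235,70]
P=onz(s,f([(60,64),(712,64),(668,666),(95,666)]),.018)
print(P[:,:2].round(4).tolist(),P.mean(0).round(4),[np.linalg.norm(P[i]-P[i-1]).round(4) for i in range(4)])
for i in range(4):
    d=P[i]-P[i-1]; print(np.degrees(np.arctan2(d[1],d[0])).round(1),end=' ')
print()
c=P.mean(0)[:2]
for nm,q in dict(F1=[(98,100),(381,98),(381,384),(108,384)],P=[(387,98),(671,98),(660,383),(387,383)],F2=[(386,387),(654,387),(644,640),(382,640)]).items():
    Q=onz(s,f(q),.020); print(nm,Q.mean(0).round(4),[np.linalg.norm(Q[i]-Q[i-1]).round(4) for i in range(4)])
E
```

```text
[[0.5575, 0.0658], [0.6067, -0.0848], [0.4565, -0.1342], [0.4072, 0.0168]] [ 0.5069 -0.0341  0.018 ] [np.float64(0.1581), np.float64(0.1584), np.float64(0.1582), np.float64(0.1588)]
18.0 -71.9 -161.8 108.1 
F1 [0.5297 0.011  0.02  ] [np.float64(0.07), np.float64(0.0688), np.float64(0.0704), np.float64(0.0704)]
P [ 0.552  -0.0565  0.02  ] [np.float64(0.0701), np.float64(0.0691), np.float64(0.0703), np.float64(0.0704)]
F2 [ 0.4843 -0.0788  0.02  ] [np.float64(0.0701), np.float64(0.0692), np.float64(0.0702), np.float64(0.0717)]
```

```bash
sed -i 's/^TC=.*/TC=np.array([0.5069,-0.0341]); TY=18.0/' h.py; python3 - <<'E'
from h import *
go(.4843,-.0788,.028,18)
E
```

```text
now [ 0.487  -0.0299  0.1798] [-1.7999e+02 -2.0000e-02  1.8050e+01] t 2.4167
shift mm [-17.7  45.6 151.8] turn [-0.01 -0.02  0.05]
```

Call:
servo_tool([
  [[-18,46,0],[0,0,0]],
  [[-18,46,40],[0,0,0]],
  [[-18,46,80],[0,0,0]],
  [[-18,46,120],[0,0,0]],
  [[-18,46,150],[0,0,0]],
  [[-18,46,152],[0,0,0]],
  [[-18,46,152],[0,0,0]],
], fingers=40)

```text
time_s: 3.0
tcp_pos: [0.4827, -0.0789, 0.0263]
orientation: [-179.9, 0.2, 18.0]
wrist_force: [1.5, -0.5, -0.4]
gripper_width: 0.04
```

```bash
python3 - <<'E'
from h import *
go(.4843,-.0788,.028,18)
s=snap("side"); crop(s,260,80,460,250,4,"sd3.png")
s=snap("wrist"); cv2.imwrite("pics/w2.png",s["img"])
E
```

```text
now [ 0.4827 -0.0789  0.0263] [-179.86    0.2    18.02] t 3.0
shift mm [ 1.6  0.4 -1.7] turn [-0.14  0.2   0.02]
```

View pics/sd3.png

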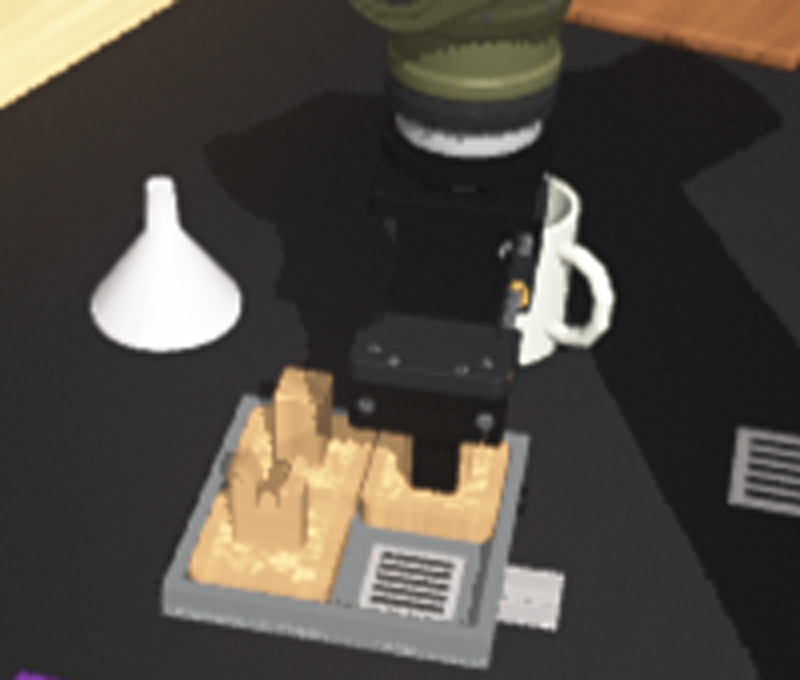

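View pics/w2.png

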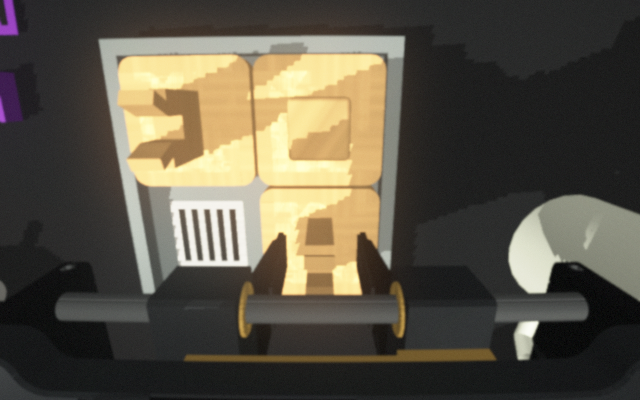

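Call:
servo_tool([
  [[0,0,0],[0,0,0]],
  [[0,0,0],[0,0,0]],
  [[0,0,0],[0,0,0]],
  [[0,0,0],[0,0,0]],
  [[0,0,0],[0,0,0]],
  [[0,0,0],[0,0,0]],
  [[0,0,0],[0,0,0]],
], fingers=5, force=30)

```text
time_s: 3.68
tcp_pos: [0.4846, -0.0796, 0.0287]
orientation: [-179.9, -0.0, 17.9]
wrist_force: [-2.0, 4.4, 5.4]
gripper_width: 0.0135
```

Call:
servo_tool([
  [[0,-10,0],[0,0,0]],
  [[0,-22,0],[0,0,0]],
  [[0,-34,0],[0,0,0]],
  [[0,-46,0],[0,0,0]],
  [[0,-58,0],[0,0,0]],
  [[0,-67,0],[0,0,0]],
  [[0,-70,0],[0,0,0]],
  [[0,-70,0],[0,0,0]],
])

```text
time_s: 4.35
tcp_pos: [0.4632, -0.0123, 0.0286]
orientation: [180.0, -0.1, 18.0]
wrist_force: [1.3, -0.3, 6.5]
gripper_width: 0.0139
```

Call:
servo_tool([
  [[0,-1.5,0],[0,0,0]],
  [[0,-1.5,0],[0,0,0]],
])

```text
time_s: 4.52
tcp_pos: [0.463, -0.0115, 0.0287]
orientation: [179.9, -0.1, 18.0]
wrist_force: [0.9, -3.4, 5.5]
gripper_width: 0.0138
```

Call:
servo_tool([
  [[0,0,0],[0,0,0]],
  [[0,0,0],[0,0,0]],
  [[0,0,0],[0,0,0]],
  [[0,0,-30],[0,0,0]],
  [[0,0,-65],[0,0,0]],
  [[0,0,-75],[0,0,0]],
], fingers=50)

```text
time_s: 5.02
tcp_pos: [0.4643, -0.0121, 0.1066]
orientation: [179.9, -0.3, 17.9]
wrist_force: [1.6, 0.9, 1.5]
gripper_width: 0.0469
```

```bash
python3 - <<'E'
from h import *
go(.552,-.0565,.028,18)
s=snap("wrist"); cv2.imwrite("pics/w3.png",s["img"])
E
```

```text
now [ 0.4643 -0.0121  0.1066] [179.89  -0.29  17.9 ] t 5.0167
shift mm [69.4 69.  79.1] turn [ 0.11 -0.29 -0.1 ]
```

View pics/w3.png

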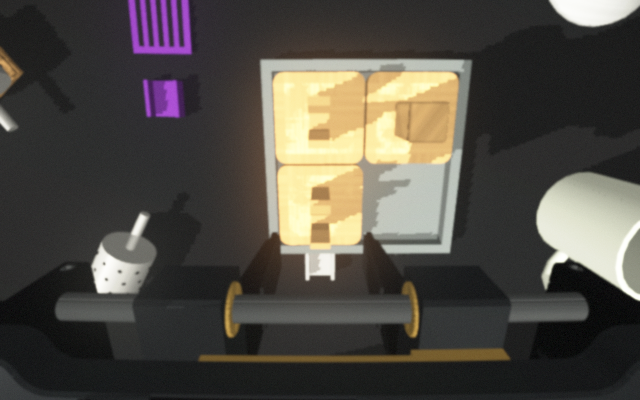

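Call:
servo_tool([
  [[35,35,0],[0,0,0]],
  [[69.4,69,0],[0,0,0]],
  [[69.4,69,10],[0,0,0]],
  [[69.4,69,50],[0,0,0]],
  [[69.4,69,74],[0,0,0]],
  [[69.4,69,77],[0,0,0]],
  [[69.4,69,77],[0,0,0]],
], fingers=50)

```text
time_s: 5.65
tcp_pos: [0.5472, -0.056, 0.0224]
orientation: [-179.8, 0.3, 17.9]
wrist_force: [0.3, -0.1, 0.5]
gripper_width: 0.0499
```

Call:
servo_tool([
  [[0,0,0],[0,0,0]],
  [[0,0,0],[0,0,0]],
  [[0,0,0],[0,0,0]],
  [[0,0,0],[0,0,0]],
  [[0,0,0],[0,0,0]],
  [[0,0,0],[0,0,0]],
], fingers=15, force=30)

```text
time_s: 6.15
tcp_pos: [0.5499, -0.0567, 0.0264]
orientation: [180.0, -0.0, 17.9]
wrist_force: [-1.2, -0.2, 1.9]
gripper_width: 0.026
```

Call:
servo_tool([
  [[-10,0,0],[0,0,0]],
  [[-22,0,0],[0,0,0]],
  [[-34,0,0],[0,0,0]],
  [[-46,0,0],[0,0,0]],
  [[-58,0,0],[0,0,0]],
  [[-67,0,0],[0,0,0]],
  [[-71,0,0],[0,0,0]],
  [[-71,0,0],[0,0,0]],
])

```text
time_s: 6.82
tcp_pos: [0.4815, -0.0789, 0.0263]
orientation: [180.0, -0.1, 17.9]
wrist_force: [0.5, -0.6, 6.2]
gripper_width: 0.0256
```

Call:
servo_tool([
  [[0,0,0],[0,0,0]],
  [[0,0,0],[0,0,0]],
  [[0,0,0],[0,0,0]],
  [[0,0,-30],[0,0,0]],
  [[0,0,-65],[0,0,0]],
  [[0,0,-75],[0,0,0]],
  [[0,0,-75],[0,0,0]],
], fingers=50)

```text
time_s: 7.4
tcp_pos: [0.4842, -0.079, 0.1038]
orientation: [179.8, -0.3, 17.9]
wrist_force: [1.4, 0.6, 0.6]
gripper_width: 0.0499
```

```bash
python3 - <<'E'
from h import *
go(.5297,.011,.028,18)
s=snap("wrist"); cv2.imwrite("pics/w4.png",s["img"])
E
```

```text
now [ 0.4842 -0.079   0.1038] [179.81  -0.26  17.91] t 7.4
shift mm [ 70.7 -71.9  75.8] turn [ 0.19 -0.26 -0.09]
```

View pics/w4.png

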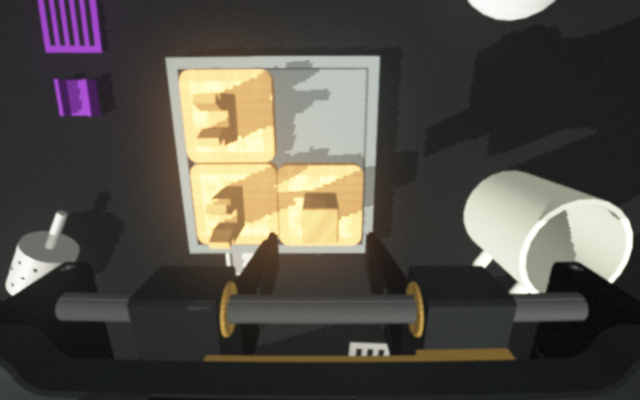

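Call:
servo_tool([
  [[35,-36,0],[0,0,0]],
  [[70.7,-72,0],[0,0,0]],
  [[70.7,-72,10],[0,0,0]],
  [[70.7,-72,45],[0,0,0]],
  [[70.7,-72,68],[0,0,0]],
  [[70.7,-72,75],[0,0,0]],
  [[70.7,-72,75],[0,0,0]],
], fingers=40)

```text
time_s: 8.03
tcp_pos: [0.5238, 0.0123, 0.0219]
orientation: [-179.8, 0.5, 17.9]
wrist_force: [-0.3, 0.3, -0.5]
gripper_width: 0.0399
```

Call:
servo_tool([
  [[0,0,0],[0,0,0]],
  [[0,0,0],[0,0,0]],
  [[0,0,0],[0,0,0]],
  [[0,0,0],[0,0,0]],
  [[0,0,0],[0,0,0]],
  [[0,0,0],[0,0,0]],
  [[0,0,0],[0,0,0]],
], fingers=5, force=30)

```text
time_s: 8.62
tcp_pos: [0.5276, 0.0113, 0.026]
orientation: [179.9, -0.1, 17.9]
wrist_force: [0.3, -3.6, -0.4]
gripper_width: 0.0139
```

Call:
servo_tool([
  [[0,10,0],[0,0,0]],
  [[0,22,0],[0,0,0]],
  [[0,34,0],[0,0,0]],
  [[0,46,0],[0,0,0]],
  [[0,58,0],[0,0,0]],
  [[0,67,0],[0,0,0]],
  [[0,71,0],[0,0,0]],
  [[0,71,0],[0,0,0]],
])

```text
time_s: 9.28
tcp_pos: [0.5496, -0.0574, 0.0258]
orientation: [179.9, -0.0, 17.8]
wrist_force: [-0.8, -1.3, 1.0]
gripper_width: 0.0139
```

Call:
servo_tool([
  [[0,0,0],[0,0,0]],
  [[0,0,0],[0,0,0]],
  [[0,0,0],[0,0,0]],
  [[0,0,-30],[0,0,0]],
  [[0,0,-65],[0,0,0]],
  [[0,0,-75],[0,0,0]],
  [[0,0,-75],[0,0,0]],
], fingers=40)

```text
time_s: 9.87
tcp_pos: [0.5517, -0.0559, 0.1048]
orientation: [179.8, -0.4, 17.9]
wrist_force: [0.5, -0.1, -0.3]
gripper_width: 0.0394
```

```bash
python3 - <<'E'
from h import *
go(.463,-.0115,.028,18)
E
```

```text
now [ 0.5517 -0.0559  0.1048] [179.78  -0.39  17.94] t 9.8667
shift mm [-71.3 -69.9  76. ] turn [ 0.22 -0.39 -0.06]
```

Call:
servo_tool([
  [[-35,-35,0],[0,0,0]],
  [[-71,-70,0],[0,0,0]],
  [[-71,-70,10],[0,0,0]],
  [[-71,-70,45],[0,0,0]],
  [[-71,-70,68],[0,0,0]],
  [[-71,-70,75],[0,0,0]],
  [[-71,-70,75],[0,0,0]],
], fingers=40)

```text
time_s: 10.45
tcp_pos: [0.4571, -0.0104, 0.0226]
orientation: [-179.8, 0.3, 17.9]
wrist_force: [-0.2, -0.0, 0.4]
gripper_width: 0.04
```

Call:
servo_tool([
  [[0,0,0],[0,0,0]],
  [[0,0,0],[0,0,0]],
  [[0,0,0],[0,0,0]],
  [[0,0,0],[0,0,0]],
  [[0,0,0],[0,0,0]],
  [[0,0,0],[0,0,0]],
  [[0,0,0],[0,0,0]],
], fingers=5, force=30)

```text
time_s: 11.03
tcp_pos: [0.4607, -0.0112, 0.0265]
orientation: [179.9, -0.1, 17.9]
wrist_force: [1.1, -1.4, 3.2]
gripper_width: 0.0137
```

Call:
servo_tool([
  [[10,0,0],[0,0,0]],
  [[22,0,0],[0,0,0]],
  [[34,0,0],[0,0,0]],
  [[46,0,0],[0,0,0]],
  [[58,0,0],[0,0,0]],
  [[67,0,0],[0,0,0]],
  [[71,0,0],[0,0,0]],
  [[71,0,0],[0,0,0]],
])

```text
time_s: 11.7
tcp_pos: [0.5284, 0.0109, 0.0264]
orientation: [180.0, -0.0, 17.9]
wrist_force: [-1.1, -0.4, 5.2]
gripper_width: 0.0138
```

Call:
servo_tool([
  [[0,0,0],[0,0,0]],
  [[0,0,0],[0,0,0]],
  [[0,0,0],[0,0,0]],
  [[0,0,-30],[0,0,0]],
  [[0,0,-65],[0,0,0]],
  [[-30,0,-100],[0,0,0]],
  [[-40,20,-110],[0,0,0]],
  [[-40,20,-110],[0,0,0]],
], fingers=40)

```text
time_s: 12.37
tcp_pos: [0.4971, -0.0226, 0.1401]
orientation: [179.7, -0.4, 17.8]
wrist_force: [0.2, 0.3, 0.1]
gripper_width: 0.0401
```

```bash
python3 - <<'E'
from h import *
s=snap("wrist"); cv2.imwrite("pics/w5.png",s["img"])
np.savez("w5.npz",**s); go(.463,-.0115,.028,18)
E
```

```text
now [ 0.4964 -0.0215  0.1378] [179.88  -0.25  17.77] t 12.4167
shift mm [-29.2 -20.  109.7] turn [ 0.12 -0.25 -0.23]
```

View pics/w5.png

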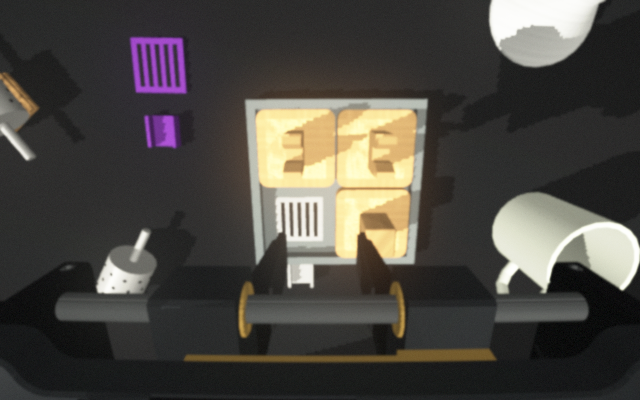

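```bash
python3 - <<'E'
from h import *
s=dict(np.load("w5.npz")); crop(s,240,90,440,275,4,"w5c.png")
E
```

```text
(no output)
```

View pics/w5c.png

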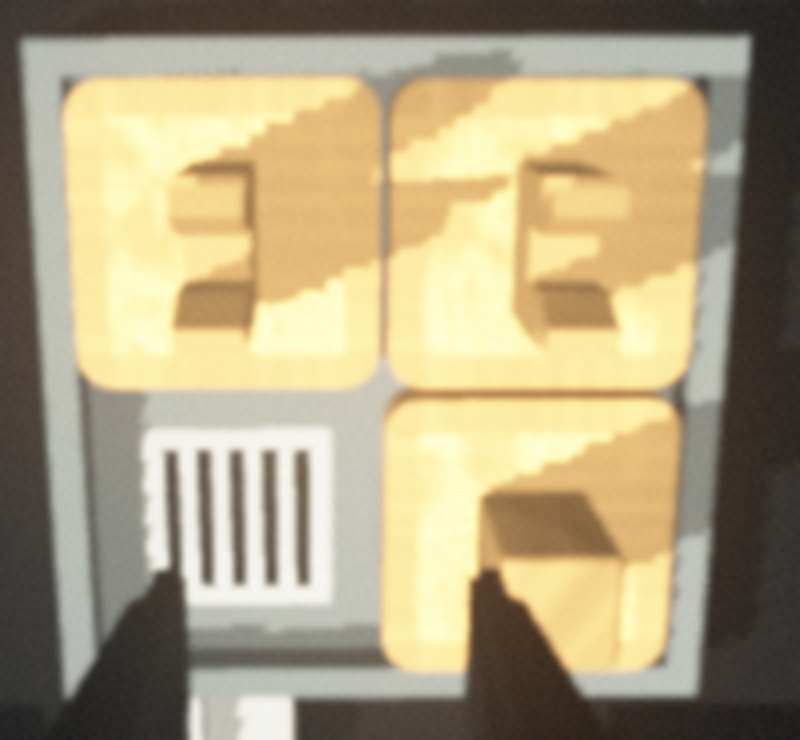

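```bash
python3 - <<'E'
from h import *
s=dict(np.load("w5.npz"))
f=lambda p:np.array(p)/4+[240,90]
P=onz(s,f([(21,38),(752,36),(696,697),(66,697)]),.018)
c=P.mean(0)[:2]; d=P[1]-P[0]; e=P[1]-P[2]; print(c.round(4),np.degrees(np.arctan2(d[1],d[0]))+90,np.degrees(np.arctan2(e[1],e[0])))
a=np.radians(18);M=np.array([[np.cos(a),np.sin(a)],[-np.sin(a),np.cos(a)]])
for nm,q in dict(F2=[(62,76),(381,76),(381,389),(77,390)],F1=[(391,76),(709,78),(692,389),(388,389)],P=[(386,394),(684,395),(672,674),(381,674)]).items():
    Q=onz(s,f(q),.020).mean(0)[:2]; print(nm,Q.round(4),(M@(Q-c)*1000).round(1))
go(.4863,.2862,.15,-38.5)
E
```

```text
[ 0.507  -0.0345] 18.061306393111366 18.023004105457368
F2 [0.53   0.0109] [36. 36.]
F1 [ 0.552  -0.0573] [ 35.7 -35.6]
P [ 0.4835 -0.0793] [-36.2 -35.4]
now [ 0.4964 -0.0215  0.1378] [179.88  -0.25  17.77] t 12.4167
shift mm [  84.3 -296.1  -12.4] turn [-1.000e-02 -2.900e-01  5.627e+01]
```

```bash
python3 - <<'E'
from h import *
a=np.radians(51.3); o=-0.01
go(.4863+o*np.cos(a),.2858+o*np.sin(a),.14,51.3)
E
```

```text
now [ 0.4964 -0.0215  0.1378] [179.88  -0.25  17.77] t 12.4167
shift mm [  75.8 -290.2   -2.5] turn [  0.19  -0.2  -33.53]
```

Call:
servo_tool([
  [[75.8,-290,-2],[0,0,-33.5]],
  [[75.8,-290,-2],[0,0,-33.5]],
  [[75.8,-290,-2],[0,0,-33.5]],
  [[75.8,-290,-2],[0,0,-33.5]],
  [[75.8,-290,-2],[0,0,-33.5]],
  [[75.8,-290,-2],[0,0,-33.5]],
  [[75.8,-290,-2],[0,0,-33.5]],
  [[75.8,-290,-2],[0,0,-33.5]],
], fingers=85)

```text
time_s: 13.08
tcp_pos: [0.4766, 0.284, 0.1358]
orientation: [-179.8, 0.0, 51.7]
wrist_force: [0.1, -1.2, 0.5]
gripper_width: 0.0831
```

Call:
servo_tool([
  [[0,0,0],[0,0,0]],
  [[0,0,0],[0,0,0]],
])

```text
time_s: 13.25
tcp_pos: [0.4776, 0.2787, 0.1359]
orientation: [-179.9, 0.2, 51.5]
wrist_force: [0.3, -0.4, -0.0]
gripper_width: 0.0849
```

```bash
python3 - <<'E'
from h import *
s=snap("wrist"); cv2.imwrite("pics/w6.png",s["img"]); np.savez("w6.npz",**s)
go(.4863,.2858,.14,51.3)
E
```

```text
now [0.4779 0.2779 0.1362] [-1.7995e+02  1.5000e-01  5.1390e+01] t 13.3
shift mm [11.4  1.6 -3.8] turn [-0.05  0.15  0.09]
```

View pics/w6.png

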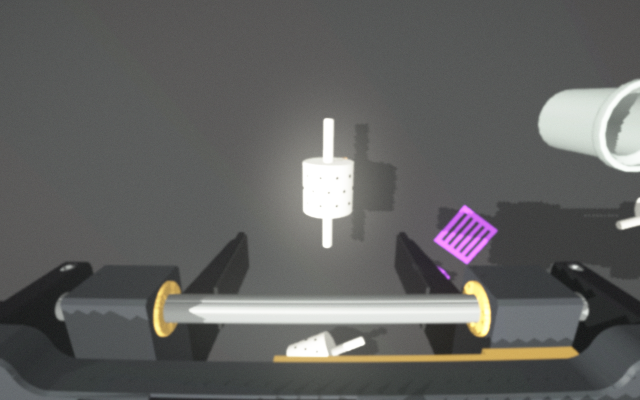

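```bash
python3 - <<'E'
from h import *
s=dict(np.load("w6.npz"))
g=s["img"].min(2); m=(g>170).astype(np.uint8)
n,l,st,c=cv2.connectedComponentsWithStats(m); i=l[185,328]; print(st[i],c[i])
ys,xs=np.where(l==i)
t=[xs[ys==r].mean() for r in range(ys.min()+3,ys.min()+30)]; b=[xs[ys==r].mean() for r in range(ys.max()-22,ys.max()-3)]
p=[(np.mean(t),ys.min()+16.5),(np.mean(b),ys.max()-12.5),(np.mean(t),ys.min()),(np.mean(b),ys.max()+1)]
print(p)
Q=onz(s,p,.026); d=Q[0]-Q[1]; print(Q.round(4),np.degrees(np.arctan2(d[1],d[0])),(Q[2]+Q[3])/2,np.linalg.norm(Q[2]-Q[3]))
for r in (170,185,205):
    x=xs[ys==r]; print(r,x.min(),x.max())
m=(Q[2]+Q[3])/2
go(m[0],m[1],.007,51.3)
E
```

```text
[ 302  118   52  130 3733] [327.18483793 184.96544334]
[(np.float64(328.0), np.float64(134.5)), (np.float64(326.7368421052632), np.float64(234.5)), (np.float64(328.0), np.int64(118)), (np.float64(326.7368421052632), np.int64(248))]
[[0.5159 0.3182 0.026 ]
 [0.4582 0.2466 0.026 ]
 [0.5244 0.329  0.026 ]
 [0.4497 0.2358 0.026 ]] 51.124029531101314 [0.48703579 0.28237517 0.026     ] 0.11940777374592358
170 302 353
185 302 352
205 302 352
now [0.4779 0.2779 0.1362] [-1.7995e+02  1.5000e-01  5.1390e+01] t 13.3
shift mm [  9.5   4.5 129.2] turn [-0.05  0.15  0.09]
```

Call:
servo_tool([
  [[9.5,4.5,20],[0,0,0]],
  [[9.5,4.5,50],[0,0,0]],
  [[9.5,4.5,80],[0,0,0]],
  [[9.5,4.5,100],[0,0,0]],
  [[9.5,4.5,112],[0,0,0]],
  [[9.5,4.5,120],[0,0,0]],
  [[9.5,4.5,124],[0,0,0]],
  [[9.5,4.5,126],[0,0,0]],
], fingers=75)

```text
time_s: 13.97
tcp_pos: [0.4886, 0.283, 0.012]
orientation: [180.0, -0.0, 51.3]
wrist_force: [0.1, 1.0, 0.4]
gripper_width: 0.0751
```

Call:
servo_tool([
  [[0,0,0],[0,0,0]],
  [[0,0,0],[0,0,0]],
])

```text
time_s: 14.13
tcp_pos: [0.4891, 0.2838, 0.013]
orientation: [179.9, -0.1, 51.4]
wrist_force: [-0.4, -0.1, -0.3]
gripper_width: 0.075
```

```bash
python3 - <<'E'
from h import *
go(.48704,.2824,.010,51.2)
s=snap("wrist"); cv2.imwrite("pics/w7.png",s["img"])
s=snap("side"); crop(s,160,230,360,380,4,"sd7.png")
E
```

```text
now [0.4891 0.2838 0.013 ] [ 1.7994e+02 -1.2000e-01  5.1380e+01] t 14.1333
shift mm [-2.3 -0.7  3. ] turn [ 0.06 -0.12  0.18]
```

View pics/w7.png

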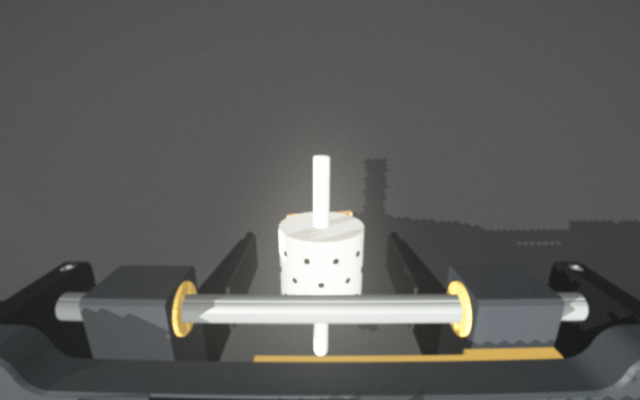

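View pics/sd7.png

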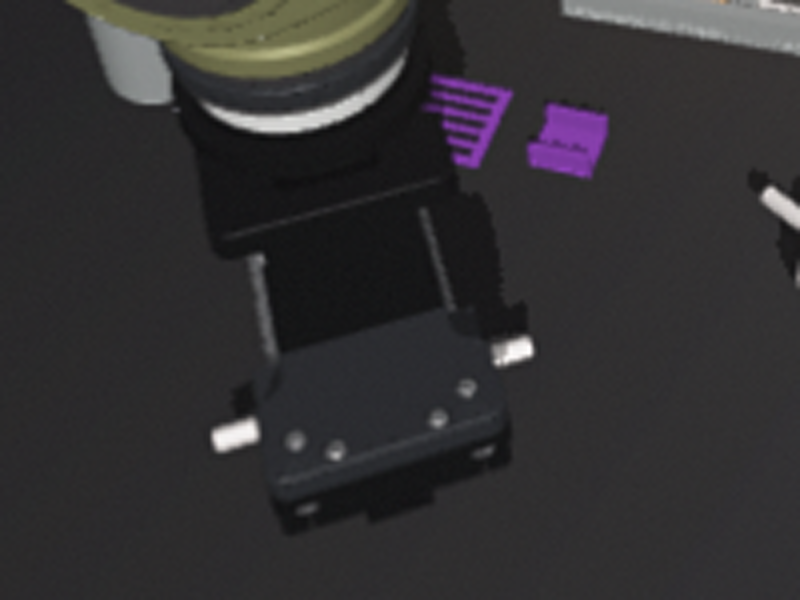

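Call:
servo_tool([
  [[-2.3,-0.7,3],[0,0,0]],
  [[-2.3,-0.7,3],[0,0,0]],
  [[-2.3,-0.7,3],[0,0,0]],
  [[-2.3,-0.7,3],[0,0,0]],
  [[-2.3,-0.7,3],[0,0,0]],
  [[-2.3,-0.7,3],[0,0,0]],
  [[-2.3,-0.7,3],[0,0,0]],
  [[-2.3,-0.7,3],[0,0,0]],
], fingers=35, force=40)

```text
time_s: 14.9
tcp_pos: [0.4868, 0.282, 0.0089]
orientation: [179.9, -0.1, 51.4]
wrist_force: [3.3, -1.2, -0.1]
gripper_width: 0.0432
```

```bash
python3 - <<'E'
from h import *
o=env.observe(); print(o["tcp_pos"],o["orientation"],o["wrist_force"],o["gripper_width"])
s=snap("wrist"); cv2.imwrite("pics/w8.png",s["img"]); np.savez("w8.npz",**s)
E
```

```text
[0.48675519 0.28200225 0.00893144] [ 1.79936703e+02 -5.55256911e-02  5.13985663e+01] [ 3.32489603 -1.24776127 -0.11010247] 0.04318760509743349
```

View pics/w8.png

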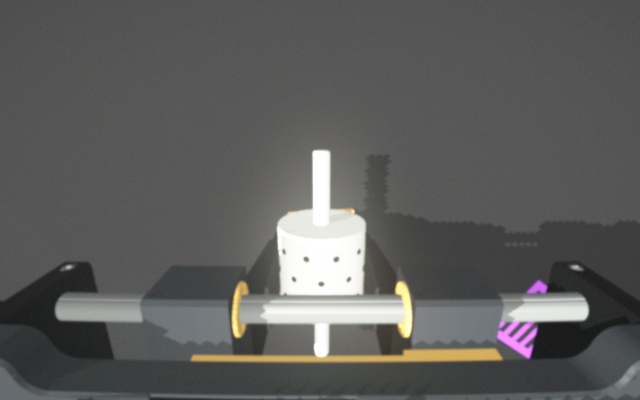

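Call:
servo_tool([
  [[0,0,-4],[0,0,0]],
  [[0,0,-10],[0,0,0]],
  [[0,0,-25],[0,0,0]],
  [[0,0,-45],[0,0,0]],
  [[0,0,-65],[0,0,0]],
  [[0,0,-85],[0,0,0]],
  [[0,0,-98],[0,0,0]],
  [[0,0,-100],[0,0,0]],
])

```text
time_s: 15.62
tcp_pos: [0.4873, 0.2829, 0.1118]
orientation: [179.9, -0.2, 51.4]
wrist_force: [0.0, 0.8, -2.6]
gripper_width: 0.0433
```

```bash
python3 - <<'E'
from h import *
o=env.observe();print(o["wrist_force"],o["gripper_width"],o["q"].round(1))
go(.541,-.0232,.105,108.3)
E
```

```text
[ 0.0096702   0.80269297 -2.60903408] 0.043310320245685256 [ 24.7   1.  111.2   0.   67.5  63.3]
now [0.4873 0.2829 0.1118] [179.9   -0.25  51.4 ] t 15.6167
shift mm [-205.8  232.9    6.3] turn [  0.22  -0.18 -56.9 ]
```

Call:
servo_tool([
  [[-8,10,0],[0,0,-3]],
  [[-22,26,0],[0,0,-7]],
  [[-38,44,0],[0,0,-11]],
  [[-54,62,0],[0,0,-15]],
  [[-70,80,0],[0,0,-19]],
  [[-86,98,0],[0,0,-23]],
  [[-102,116,0],[0,0,-27]],
  [[-118,134,0],[0,0,-31]],
])

```text
time_s: 16.28
tcp_pos: [0.516, 0.1051, 0.1071]
orientation: [-179.8, 0.0, 82.6]
wrist_force: [-0.3, 0.6, -2.9]
gripper_width: 0.0434
```

```bash
python3 - <<'E'
from h import *
go(.541,-.0232,.110,108.3)
E
```

```text
now [0.516  0.1051 0.1071] [-1.7984e+02  2.0000e-02  8.2600e+01] t 16.2833
shift mm [-124.    41.4   -3. ] turn [-1.60e-01 -1.00e-02 -2.57e+01]
```

Call:
servo_tool([
  [[-18,6,0],[0,0,-4]],
  [[-38,12,0],[0,0,-8]],
  [[-60,19,0],[0,0,-13]],
  [[-82,27,0],[0,0,-18]],
  [[-100,33,0],[0,0,-22]],
  [[-114,38,0],[0,0,-25]],
  [[-121,40,-2],[0,0,-25.7]],
  [[-122,41,-2],[0,0,-25.7]],
])

```text
time_s: 16.95
tcp_pos: [0.5409, -0.0213, 0.1094]
orientation: [-179.9, -0.1, 108.0]
wrist_force: [0.5, 0.8, -3.1]
gripper_width: 0.0434
```

Call:
servo_tool([
  [[0,0,0],[0,0,0]],
  [[0,0,0],[0,0,0]],
])

```text
time_s: 17.12
tcp_pos: [0.5409, -0.0196, 0.1097]
orientation: [-179.9, -0.1, 108.1]
wrist_force: [-0.3, 0.0, -3.4]
gripper_width: 0.0434
```

```bash
python3 - <<'E'
from h import *
o=env.observe();print(o["wrist_force"],o["gripper_width"],o["q"].round(1))
go(.541,-.0232,.110,108.3)
s=snap("wrist"); cv2.imwrite("pics/w9.png",s["img"]); np.savez("w9.npz",**s)
s=snap("scene"); crop(s,220,90,400,240,4,"sc9.png"); np.savez("sc9.npz",**s)
s=snap("side"); crop(s,260,80,460,250,4,"sd9.png"); np.savez("sd9.npz",**s)
E
```

```text
[-0.32885644  0.02376323 -3.39426688] 0.04341535598848815 [ -7.8  -1.4 113.9   0.   67.6 -25.9]
now [ 0.5409 -0.0196  0.1097] [-1.7992e+02 -7.0000e-02  1.0808e+02] t 17.1167
shift mm [-3.4 -1.  -0.3] turn [-0.08 -0.07 -0.22]
```

View pics/w9.png

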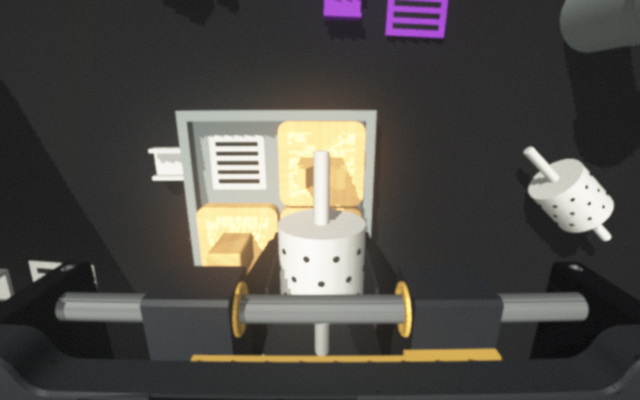

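View pics/sc9.png

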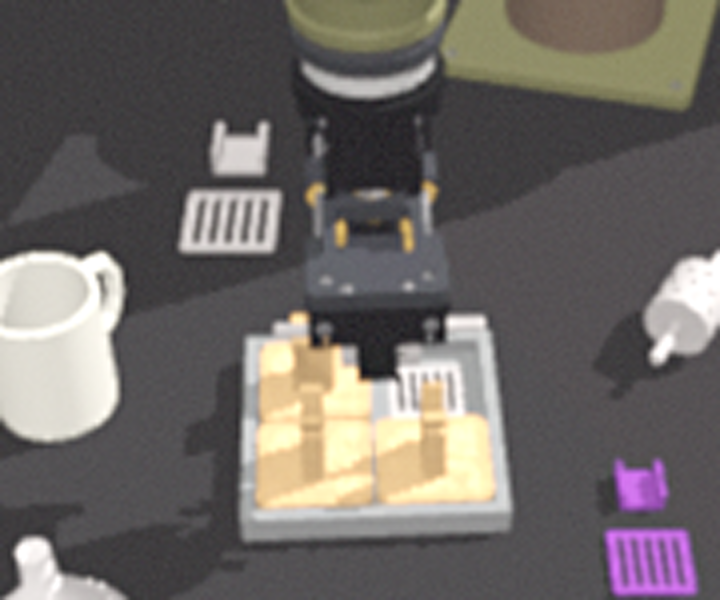

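View pics/sd9.png

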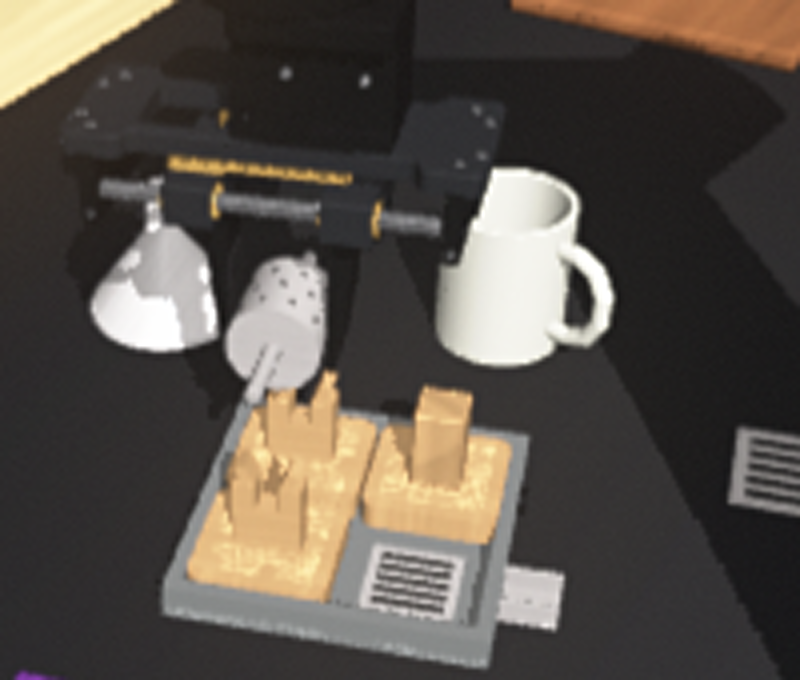

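```bash
python3 - <<'E'
from h import *
s=dict(np.load("w9.npz"))
z=.1097+.0171
ar=s["img"][150:225,300:345].min(2)
for r in (156,175,195,205):
    x=np.where(s["img"][r,300:345].min(1)>165)[0]+300; print(r,x.min(),x.max())
p=[]
for r in (156,205):
    x=np.where(s["img"][r,300:345].min(1)>165)[0]+300; p.append(((x.min()+x.max())/2,r))
p.append((320.5,150.5))
P=onz(s,p,z); print(P)
d=P[0]-P[1]; print(np.degrees(np.arctan2(d[1],d[0])))
c=np.array([.541,-.0232]); u=np.array([np.cos(np.radians(108)),np.sin(np.radians(108))]); v=np.array([np.cos(np.radians(18)),np.sin(np.radians(18))])
for q in P: print("tray along y",((q[:2]-c)@u*1000).round(1),"x off",((q[:2]-c)@v*1000).round(1))
E
```

```text
156 300 344
175 300 327
195 300 327
205 313 327
[[0.5232465  0.0349328  0.1268    ]
 [0.52989603 0.01146818 0.1268    ]
 [0.52176218 0.03719023 0.1268    ]]
105.82196451959472
tray along y 60.8 x off 1.1
tray along y 36.4 x off 0.2
tray along y 63.4 x off 0.4
```

Call:
servo_tool([
  [[-4,-0.8,0],[0,0,0]],
  [[-4,-0.8,10],[0,0,0]],
  [[-4,-0.8,20],[0,0,0]],
  [[-4,-0.8,28],[0,0,0]],
  [[-4,-0.8,33],[0,0,0]],
  [[-4,-0.8,36],[0,0,0]],
  [[-4,-0.8,36],[0,0,0]],
])

```text
time_s: 17.85
tcp_pos: [0.5412, -0.024, 0.0732]
orientation: [-179.9, -0.1, 108.1]
wrist_force: [-0.3, -0.0, -3.5]
gripper_width: 0.0432
```

```bash
python3 - <<'E'
from h import *
o=env.observe();print(o["wrist_force"],o["gripper_width"])
go(.541,-.0232,.031,108.3)
s=snap("wrist"); crop(s,170,80,400,280,3,"w10.png"); np.savez("w10.npz",**s)
s=snap("scene"); crop(s,260,120,370,230,6,"sc10.png")
s=snap("side"); crop(s,280,110,420,250,5,"sd10.png")
E
```

```text
[-0.30853161 -0.04987481 -3.5288727 ] 0.043170819337428584
now [ 0.5412 -0.024   0.0732] [-1.7987e+02 -6.0000e-02  1.0809e+02] t 17.85
shift mm [ 0.8  0.2 42.2] turn [-0.13 -0.06 -0.21]
```

View pics/w10.png

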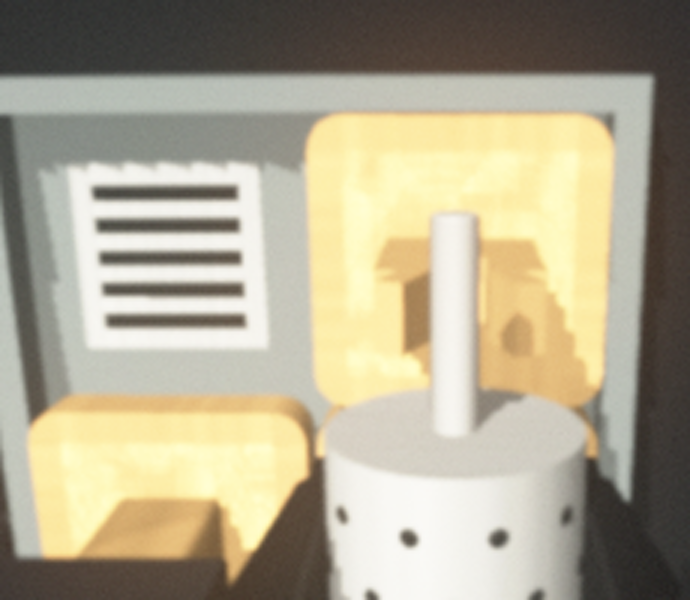

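View pics/sc10.png

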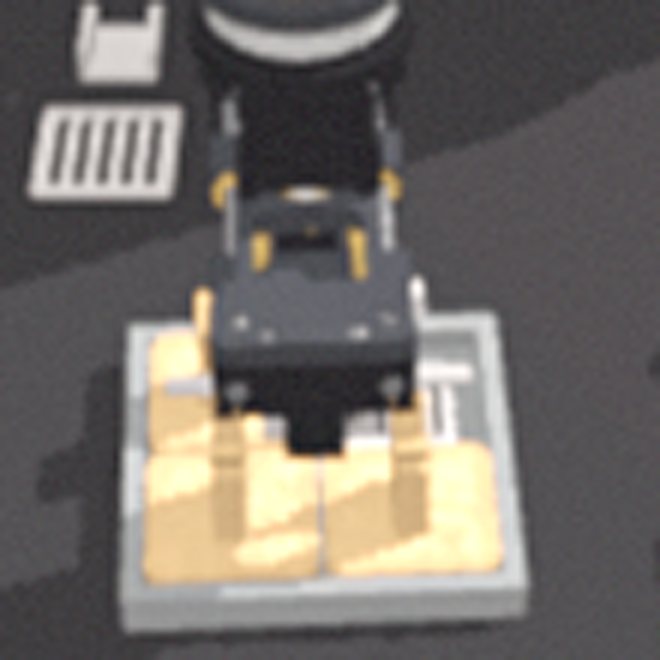

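View pics/sd10.png

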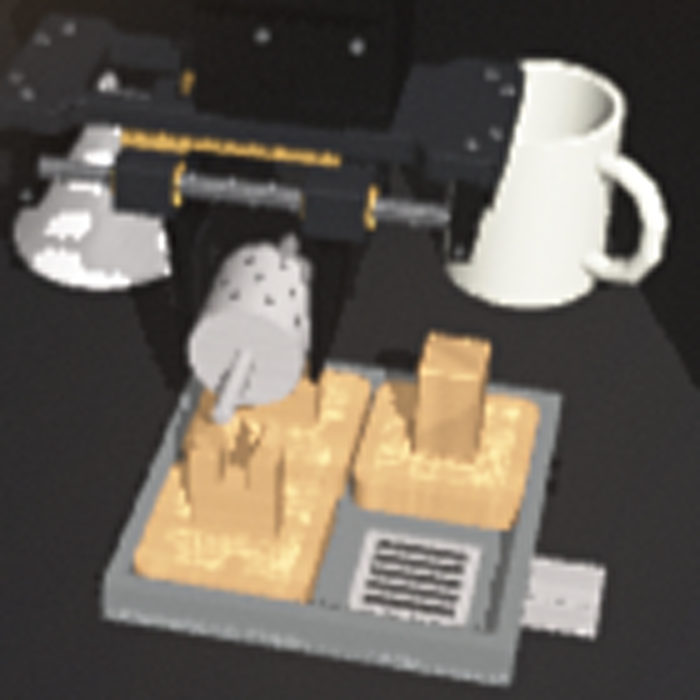

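Call:
servo_tool([
  [[0.8,0.2,6],[0,0,0]],
  [[0.8,0.2,13],[0,0,0]],
  [[0.8,0.2,20],[0,0,0]],
  [[0.8,0.2,26],[0,0,0]],
  [[0.8,0.2,29],[0,0,0]],
  [[0.8,0.2,30],[0,0,0]],
])

```text
time_s: 18.5
tcp_pos: [0.5412, -0.0232, 0.0433]
orientation: [-179.9, -0.1, 108.1]
wrist_force: [0.7, -0.4, -2.4]
gripper_width: 0.0434
```

```bash
python3 - <<'E'
from h import *
o=env.observe();print(o["wrist_force"],o["gripper_width"])
go(.541,-.0232,.031,108.3)
s=snap("wrist"); crop(s,170,80,400,280,3,"w11.png"); np.savez("w11.npz",**s)
s=snap("side"); crop(s,280,110,420,250,5,"sd11.png")
E
```

```text
[ 0.6773792  -0.35776837 -2.42253104] 0.04335614720170756
now [ 0.5412 -0.0232  0.0433] [-1.7989e+02 -5.0000e-02  1.0810e+02] t 18.5
shift mm [ 0.1 -0.2 12.3] turn [-0.11 -0.05 -0.2 ]
```

View pics/w11.png

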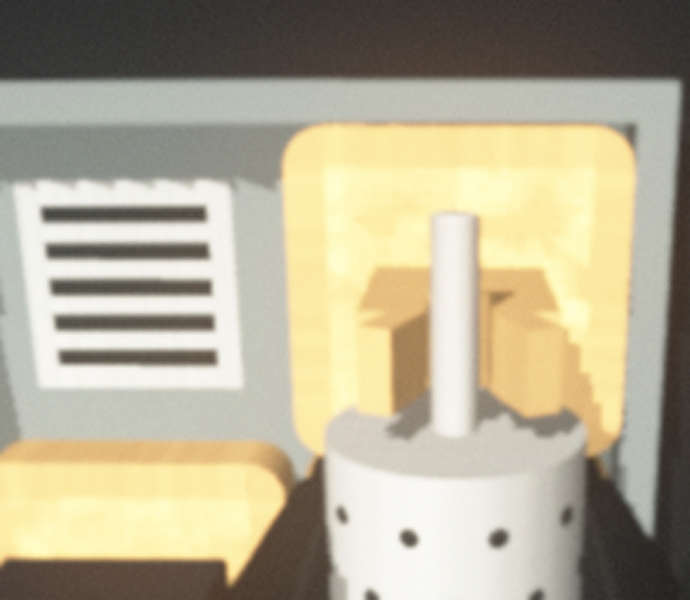

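View pics/sd11.png

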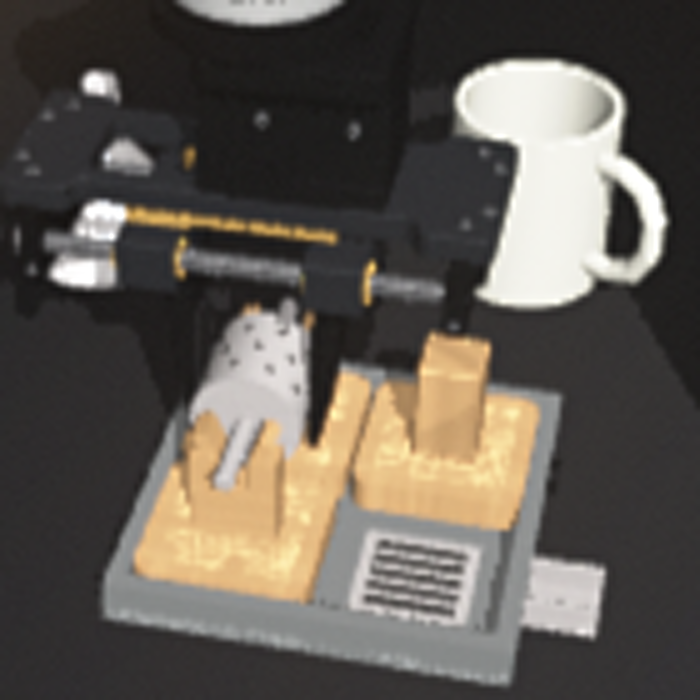

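Call:
servo_tool([
  [[0,0,3],[0,0,0]],
  [[0,0,6],[0,0,0]],
  [[0,0,9],[0,0,0]],
  [[0,0,11],[0,0,0]],
  [[0,0,12],[0,0,0]],
  [[0,0,12],[0,0,0]],
])

```text
time_s: 19.1
tcp_pos: [0.5418, -0.0233, 0.0322]
orientation: [-180.0, -0.0, 108.1]
wrist_force: [-0.2, -0.1, -3.3]
gripper_width: 0.0435
```

```bash
python3 - <<'E'
from h import *
o=env.observe();print(o["wrist_force"],o["gripper_width"],o["torque"])
go(.541,-.0232,.031,108.3)
s=snap("wrist"); crop(s,170,80,400,280,3,"w12.png"); np.savez("w12.npz",**s)
s=snap("side"); crop(s,280,110,420,250,5,"sd12.png")
E
```

```text
[-0.19113241 -0.07320341 -3.33338239] 0.04349448670294724 [-0.06524664  0.07500639 -0.00578375]
now [ 0.5418 -0.0233  0.0322] [-1.7996e+02 -2.0000e-02  1.0809e+02] t 19.1
shift mm [ 0.4 -0.7  1.2] turn [-0.04 -0.02 -0.21]
```

View pics/w12.png

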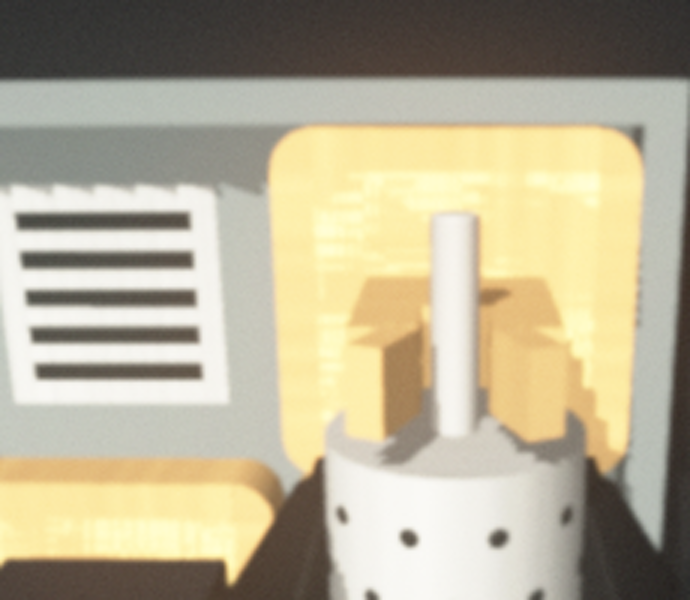

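View pics/sd12.png

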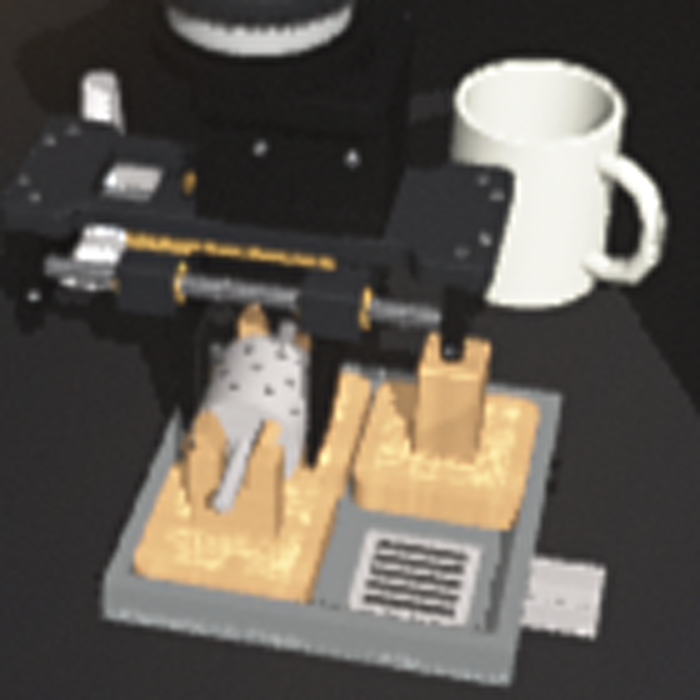

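Call:
servo_tool([
  [[0,-0.3,1],[0,0,0]],
  [[0,-0.3,2],[0,0,0]],
  [[0,-0.3,2],[0,0,0]],
  [[0,-0.3,2],[0,0,0]],
])

```text
time_s: 19.53
tcp_pos: [0.5419, -0.0235, 0.0308]
orientation: [180.0, 0.0, 108.1]
wrist_force: [-0.6, -0.4, -3.4]
gripper_width: 0.0434
```

Call:
servo_tool([
  [[0,0,1],[0,0,0]],
  [[0,0,2],[0,0,0]],
  [[0,0,2],[0,0,0]],
  [[0,0,2],[0,0,0]],
])

```text
time_s: 19.87
tcp_pos: [0.542, -0.0235, 0.0306]
orientation: [-180.0, -0.0, 108.1]
wrist_force: [-6.0, 1.0, 10.5]
gripper_width: 0.0435
```

Call:
servo_tool([
  [[0,0,0],[0,0,0]],
  [[0,0,0],[0,0,0]],
  [[0,0,0],[0,0,0]],
  [[0,0,0],[0,0,0]],
  [[0,0,0],[0,0,0]],
], fingers=68)

```text
time_s: 20.28
tcp_pos: [0.5419, -0.0234, 0.0286]
orientation: [180.0, 0.0, 108.1]
wrist_force: [0.3, 0.3, -0.7]
gripper_width: 0.0665
```

Call:
servo_tool([
  [[0,0,-10],[0,0,0]],
  [[0,0,-25],[0,0,0]],
  [[0,0,-45],[0,0,0]],
  [[0,0,-70],[0,0,0]],
  [[-40,0,-95],[0,0,0]],
  [[-60,0,-110],[0,0,0]],
  [[-60,0,-110],[0,0,0]],
  [[-60,0,-110],[0,0,0]],
])

```text
time_s: 20.95
tcp_pos: [0.5617, -0.0815, 0.1409]
orientation: [179.8, 0.1, 108.0]
wrist_force: [-0.1, 0.6, 0.1]
gripper_width: 0.0682
```

```bash
python3 - <<'E'
from h import *
o=env.observe();print(o["wrist_force"],o["gripper_width"],o["tcp_pos"])
s=snap("wrist"); cv2.imwrite("pics/w13.png",s["img"]); np.savez("w13.npz",**s)
s=snap("scene"); crop(s,250,110,370,230,5,"sc13.png"); np.savez("sc13.npz",**s)
s=snap("side"); crop(s,280,110,420,250,5,"sd13.png"); np.savez("sd13.npz",**s)
E
```

```text
[-0.11092655  0.5704204   0.1234847 ] 0.06817508588150674 [ 0.56167875 -0.08154181  0.14088496]
```

View pics/w13.png

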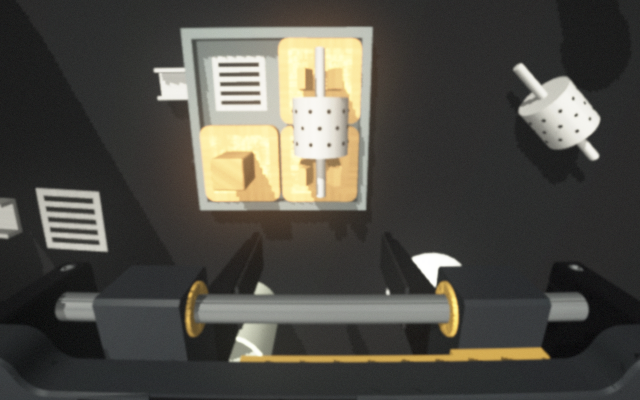

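View pics/sc13.png

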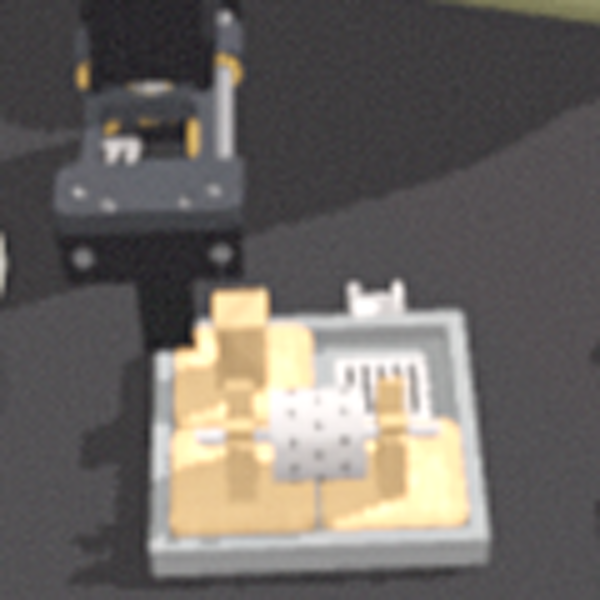

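View pics/sd13.png

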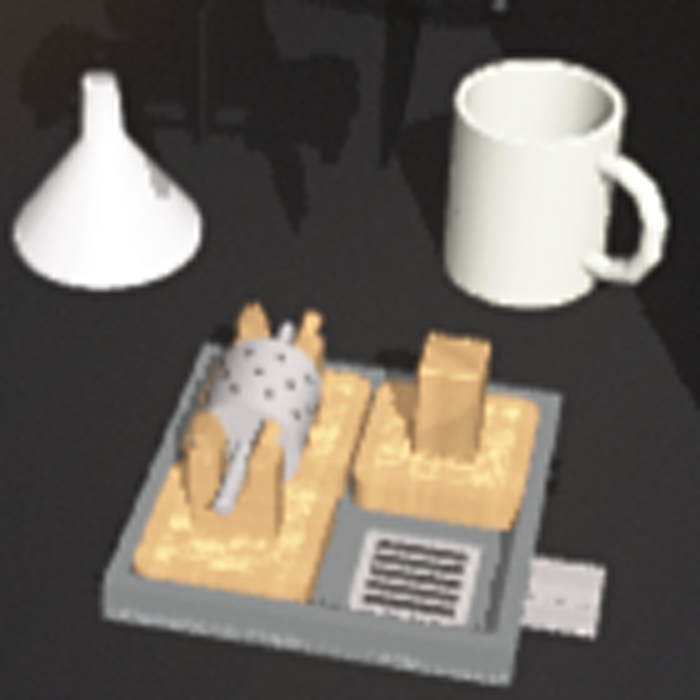

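```bash
python3 - <<'E'
from h import *
w,c,d=[dict(np.load(f)) for f in("w13.npz","sc13.npz","sd13.npz")]
crop(w,170,20,390,220,3,"w13c.png")
def tri(*v):
    A=np.zeros((3,3));b=np.zeros(3)
    for s,p in v:
        o,r=ray(s,[p]); r=r[0]/np.linalg.norm(r[0]); M=np.eye(3)-np.outer(r,r); A+=M;b+=M@o
    return np.linalg.solve(A,b)
rt=np.array([[.9511,.309],[-.309,.9511]])
C=np.array([.507,-.0343])
E={"+y":[(w,(320,48)),(c,(337.6,195.6)),(d,(324.5,211.4))],"-y":[(w,(320.5,196)),(c,(289.6,197.4))]}
for n,v in E.items():
    for sub in ([0,1],[0,2],[1,2]) :
        if max(sub)<len(v):
            P=tri(*[v[i] for i in sub]); print(n,sub,P.round(4),(rt@(P[:2]-C)*1000).round(1))
P=onz(w,[(320,48),(320.5,196)],.048); print([(rt@(p[:2]-C)*1000).round(1) for p in P])
E
```

```text
+y [0, 1] [0.5233 0.0337 0.048 ] [36.5 59.6]
+y [0, 2] [0.5229 0.0331 0.0447] [36.  59.2]
+y [1, 2] [0.5215 0.0342 0.0464] [34.9 60.7]
-y [0, 1] [ 0.5592 -0.0746  0.0492] [ 37.2 -54.4]
[array([36.5, 58.8]), array([ 36.8, -56.3])]
```

View pics/w13c.png

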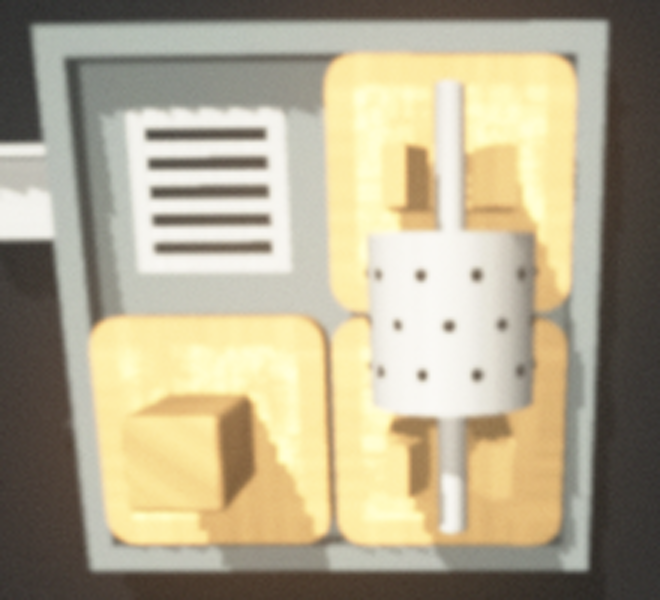

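Call:
servo_tool([
  [[0,0,0],[0,0,0]],
  [[0,0,0],[0,0,0]],
  [[0,0,0],[0,0,0]],
])

```text
time_s: 21.35
tcp_pos: [0.5598, -0.0798, 0.1378]
orientation: [-179.9, -0.0, 108.1]
wrist_force: [-0.6, -0.1, -1.3]
gripper_width: 0.0677
```

```bash
python3 - <<'E'
from bench import env
print(env.observe()["wrist_force"], env.job_done())
E
```

```text
the job is handed in; nothing more can be done
[-0.61224087 -0.05358012 -1.33818555] None
```

The job is handed in at about 21.4 s. I slid the three tiles in four moves, so both forked tiles are in the +x row, the post tile is at -x,-y, and the grated drain cell at -x,+y is empty. I then lifted the left-most drum off its cork rest, lowered its axle into both forks until it pressed on the slot bottoms, let go and backed the arm off.

- **Tiles:** before I placed the drum, all three measured within 1 mm of their cell centres. In the last picture they lie flat and the drain cell is still empty.
- **Drum:** from pairs of camera views, one axle end came out at 45–48 mm height and the other at about 49 mm; the 44.7 mm pairing of the wrist and side views falls just below the 45 mm limit. I put that spread down to the roughly 2 mm camera calibration. Tray x was about 35–37 mm at both ends, and the drum is centred to within about 3 mm along y.
- **Other things:** the mug and funnel look unmoved in the side camera. I did not re-measure the pusher, but the arm never went near it.

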